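# Seat and clamp a blank in the drilling jig and show the hole to drill

### The job

Set up the pine block in the drilling jig with the fingertips, without grasping anything: push the block along its channel until its end is fully home against the end stop, then swing the cam lever clockwise all the way over so that the cam clamps the block to the fence. Then show where to drill: from straight above, point the fingertips down at the mouth of the widest of the three drill bushes, about 2 cm off it, hold still there for at least two seconds, and finish the job still pointing at it. Do not lift the block, do not touch the drill plate or its bushes, and leave the other things on the bench where they are.

Things in the scene. Friction and masses are not known exactly. Their poses are not given: they have to be found in the camera images.
- jig: Drilling jig, fixed to the bench: plywood base 12 mm thick, x = -78 to +62 mm, y = -120 to +120 mm. Origin on the bench; y along the channel (open at its +y end), x across it (away from the robot at yaw 0), z up. The block slides on the base between the fence (face at x = +23.5 mm) and guides (face at x = -25.5 mm). Home: block's origin at y = -35 mm, and x = +1 mm when clamped.
- stop_face (a point): Centre of the end stop's face, at x = 0, y = -95 mm, z = 29 mm in the jig's frame, looking to +y; the stop ends 46 mm above the bench. The fence is 61 mm high (above the bench) up to y = +6 mm; from there to y = +50 mm fence and guides are only 26 mm high, and beyond there are none.
- bush_plate: Steel drill plate bolted on top of the fence, reaching over the channel 4 mm above the block; in the jig's frame it covers x = -22 to +54 mm, y = -96 to +2 mm, z = 61 to 71 mm. Origin at the centre of its underside. Not to be touched.
- offcut: Pine block (the work), 45 wide (x) x 120 long (y) x 45 mm high, loose in the channel, about 0.12 kg; origin at the centre of its underside, y along its length. It starts 30 to 60 mm short of the stop, with about 2 mm of side play either way. Its +y end face stands 60 mm from its origin and is the one to push.
- cam_lever (a joint): Cam lever on the robot's side of the channel, turning about a vertical pin through cam_pivot; angle in rad, grows clockwise seen from above. 0: lever points along the jig's -x, cam released; 1.57 (a hard stop): lever points along the jig's +y, cam pressing the block on the fence. Starts at 0 to 0.3, stays where left; about 2 N at the knob turns it, more near the end.
- cam_pivot (a point): Point on the cam lever's axis, 72 mm above the bench, at x = -43.1 mm, y = -20 mm in the jig's frame.
- knob (a point): Centre of the black upright knob at the lever's end, 85 mm from the axis, 72 mm above the bench. The knob is up to 23 mm in diameter and stands from 51 to 93 mm above the bench; the lever arm below it lies 44 to 51 mm above the bench.
- bush_wide_mouth (a point): Centre of the top of the widest bush (34 mm flange, 16 mm bore), 78 mm above the bench: the place to point at. z up.
- bush_wide: The widest fixed steel drill bush standing in the drill plate; flange 34 mm across and 7 mm high with a bore of 16 mm. Origin at the centre of the flange's underside, on the plate, z up. It may be in any of the three places.
- bush_medium: Middle-sized fixed steel drill bush standing in the drill plate; flange 22 mm across and 7 mm high with a bore of 8 mm. Origin at the centre of the flange's underside, on the plate, z up. It may be in any of the three places.
- bush_narrow: Narrowest fixed steel drill bush standing in the drill plate; flange 16 mm across and 7 mm high with a bore of 5 mm. Origin at the centre of the flange's underside, on the plate, z up. It may be in any of the three places. The three places lie at x = 0 and y = -77, -47 and -17 mm in the jig's frame, the flanges standing from 71 to 78 mm above the bench.
- bolt_m10: Bystander on the bench, to be left alone: hexagon-head bolt standing on its head, 17 x 19 x 37 mm high. Origin at the centre of its underside.
- nut_m12: Bystander on the bench, to be left alone: hexagon nut lying flat, 19 x 22 x 9 mm. Origin at the centre of its underside.
- hex_key_5: Bystander on the bench, to be left alone: black L-shaped hex key, 31 x 83 x 5 mm. Origin at the centre of its underside.
- spanner_13: Bystander on the bench, to be left alone: combination spanner, 36 x 210 x 7 mm. Origin at the centre of its underside.
- tape_measure: Bystander on the bench, to be left alone: yellow tape measure, 43 x 79 x 66 mm high. Origin at the centre of its underside.
- pencil_flat: Bystander on the bench, to be left alone: flat carpenter's pencil, 11 x 168 x 7 mm. Origin at the centre of its underside.
Mind the look-alikes: they are no part of the job. Of the things shaped like the offcut, the pine one is meant.

How it is judged:
On the way, in this order (a step that is already met when the one before it is completed fails the run):
1. the block is home against the end stop (within 3 mm) while the cam lever is still open (y of offcut in the frame of jig between -0.04 and -0.032 m and value of joint cam_lever below 0.6 rad), for 0.2 s.
2. the cam lever is fully over (past 1.42 rad) with the block home and flush on the fence (y of offcut in the frame of jig between -0.04 and -0.032 m and x of offcut in the frame of jig above -0.0008 m and angle between the y axis of offcut and the y axis of jig, either way round below 0.03 rad and value of joint cam_lever above 1.42 rad), for 0.2 s.
3. the fingertips point at the widest bush for two seconds, touching nothing (y of offcut in the frame of jig between -0.04 and -0.032 m and value of joint cam_lever above 1.42 rad and horizontal distance between the grasp point and bush_wide_mouth below 0.01 m and z of the grasp point in the frame of bush_wide_mouth between 0.02 and 0.075 m and contact force between each of the fingers, the arm and anything else below 0.2 N), for 1.8 s.
At the end, for the whole second after the job is handed in: The block is within 3 mm of the end stop and 2 mm of the fence, parallel to it within 0.03 rad and at rest; the cam lever is past 1.42 rad; the grasp point is within 10 mm sideways of the widest bush's centre and 20 to 75 mm above its mouth; the robot touches nothing (all of step 3 and x of offcut in the frame of jig above -0.0008 m and angle between the y axis of offcut and the y axis of jig, either way round below 0.03 rad and linear speed of offcut below 0.01 m/s).
It fails at once if the block is lifted or tipped (z of offcut in the frame of jig above 0.017 m or angle between offcut's own z axis and vertical above 0.08 rad).
It fails at once if the drill plate or a bush is touched (contact force between any of the fingers, the arm and bush_plate above 0.5 N or contact force between any of the fingers, the arm and bush_wide above 0.5 N or contact force between any of the fingers, the arm and bush_medium above 0.5 N or contact force between any of the fingers, the arm and bush_narrow above 0.5 N).
It fails at once if a bystander is moved by more than 15 mm (distance of any of bolt_m10, nut_m12, hex_key_5, spanner_13, tape_measure, pencil_flat from where it was at the start of the episode above 0.015 m).
It also fails if it takes over 58 s, if anything falls off the work surface, if the arm or the gripper's body presses on something with over 40 N, if the wrist force passes 120 N, or if a joint passes its speed limit or range.

### The arm

A 6-joint arm with a two-finger parallel gripper is mounted at the origin on a cart in front of the work surface, level with it; the furniture and walls round the work are solid. World frame = base frame: x ahead of the robot, y to its left, z up, the work surface at z = 0. Lengths are in m, angles in rad, forces in N, time in s.
With the tool pointing down it reaches from about 0.325 to 0.75 m from the base axis. Payload 7.6 kg.
Tool frame: the origin (TCP) lies midway between the tips of the shut fingers; the grasp point (between the pads) lies 19 mm behind it; z points along the fingers, x is the direction in which the jaws open and shut, and the axes are right-handed (so a half turn about z gives the same grasp; the last joint's range is limited). The gripper opens to 85 mm and grips with 20 to 120 N. Pads are 22 mm wide; open, the fingers measure 114 mm over their backs; the gripper's body (76 mm by 85 mm) begins 54 mm behind the grasp point. The pads swing forward as they close: fully open they stand 13 mm farther back than shut.
Start: joints at [1.085, 0.052, 1.401, -0, 1.689, -0.07], TCP at [0.212, 0.48, 0.231] pointing down, gripper open.
Joint ranges: [-2.9, 2.9], [-0.91, 2.17], [0.12, 2.37], [-1.06, 4.2], [0.26, 2.73], [-2.93, 2.93]. Speed limits (rad/s): [2.57, 2.57, 3.01, 3.14, 3.14, 3.14].

### API

Orientations are given as a unit quaternion [x, y, z, w].
In Python, from workcell import robot, open_gripper, close_gripper, optics, monitor gives the robot as it stands. Calls block until the motion is done:
- robot.move_pose(position, orientation): joint-space move of the TCP to a pose.
- robot.line_to(position, speed=0.15, attitude=None, force_limit=None): straight line of the TCP; attitude=None keeps the orientation; speed is the mean speed in m/s. With force_limit (N) it stops when the force on the tool has changed by that much, and returns True; else False.
- robot.goto_joints(angles): joint-space move.
- open_gripper() and close_gripper(strength=None): open the fingers fully, or close them until they stop; strength is the grip in N (None keeps the last).
- robot.hold(seconds).
- robot.ik(position, orientation): joint angles nearest the present ones, or None.
- optics.get_image(name): name is "scene" or "top" or "wrist"; returns the picture (420x560x3 uint8, red, green, blue); there is no depth.
- optics.get_calibration(name): a dict with "vfov" (degrees; the focal length in pixels is half the picture's height over the tangent of half this angle, whatever the lens; pixels are square), "cx", "cy" (the principal point, pixels), "dist" ([k1, k2, p1, p2, k3] as OpenCV has them; the pictures are not rectified), "rvec" (rotation vector, rad) and "tvec" (3), from world to camera coordinates, as OpenCV has them. Camera axes: x right, y down, z forward; pixel columns grow to the right and rows downward; lengths in m; the calibration is good to about 2 mm. A picture is of the moment at which its call begins: read the wrist's pose just before it. get_calibration takes no time and is no camera call; for the wrist camera it gives the pose at the moment of the call.
A pose or a line that the arm cannot do raises robot.IKError and nothing moves.
- robot.close_job(): hands the job in, once; it reports no verdict.
Readings, each from a call of its own:
- monitor.get_t(): time.
- monitor.get_qpos(): joint angles.
- monitor.get_qvel(): joint speeds.
- monitor.get_tau(): joint torques, N m.
- monitor.get_ee_pos(): TCP position.
- monitor.get_orientation(): TCP orientation.
- monitor.get_contact_force(): force on the tool from outside, world axes, zero at the start.
- monitor.get_ft_torque(): the same for the moment, N m.
- monitor.get_grip_width(): finger opening in m.
Only numpy, scipy, OpenCV 4.12 (cv2) and the standard library are available. Lean on these libraries where they do the work, as an engineer would, in place of code of your own. Each camera call takes 0.05 s, during which the arm holds its last target.

## Working session

There is one attempt and no reset: what is moved stays moved. The work goes in short steps, each a Python script; the robot and the scene stay as the last script left them, time stands still between calls to the robot, and variables do not carry over. Pictures are saved under pics/ and viewed, and the job is handed in when it is done.

```bash
mkdir -p pics; ls; python3 - <<'E'
from workcell import robot, optics, monitor
import cv2, numpy as np
for n in ["scene","top","wrist"]:
    c=optics.get_calibration(n); print(n,{k:np.round(v,4).tolist() for k,v in c.items()})
    cv2.imwrite(f"pics/{n}0.png",cv2.cvtColor(optics.get_image(n),cv2.COLOR_RGB2BGR))
print(monitor.get_t(),monitor.get_orientation(),monitor.get_grip_width())
E
```

```text
pics
scene {'vfov': 43.4581, 'cx': 279.2016, 'cy': 210.7851, 'dist': [-0.2063, 0.0, 0.0, 0.0, 0.0], 'rvec': [0.5819, -2.3341, 1.5521], 'tvec': [0.5525, 0.1016, 1.1694]}
top {'vfov': 53.2366, 'cx': 279.7043, 'cy': 212.0335, 'dist': [-0.0134, 0.0, 0.0, 0.0, 0.0], 'rvec': [2.1417, -2.2055, 0.1141], 'tvec': [0.2114, 0.5179, 0.9491]}
wrist {'vfov': 70.9271, 'cx': 274.9342, 'cy': 209.0433, 'dist': [-0.0381, 0.0, 0.0, 0.0, 0.0], 'rvec': [-2.409, -1.573, -0.2373], 'tvec': [-0.526, -0.0391, 0.3796]}
0.15 [ 8.37828019e-01  5.45933931e-01 -5.09784620e-04  3.05415297e-04] 0.08552016034917699
```

View pics/scene0.png

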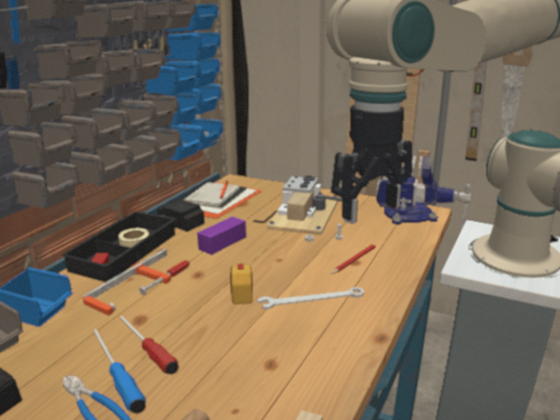

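View pics/top0.png

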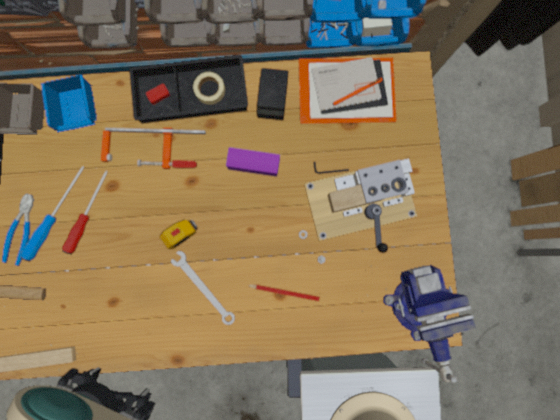

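View pics/wrist0.png

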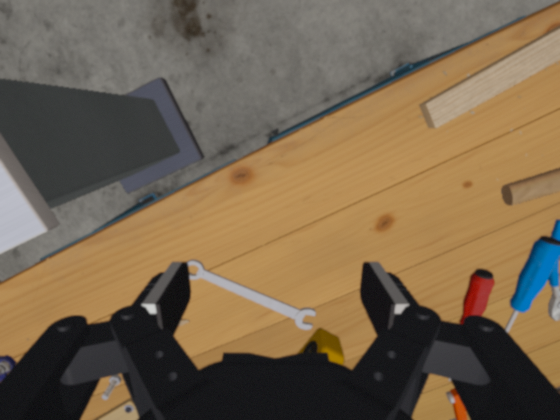

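The pine block in the jig channel is at top-view pixel (348,198). Possible look-alikes are the purple block (253,161), the black block (272,93) and the wood sticks at (20,292) and (35,358). Of these, only the one in the channel is the pine work. The bushes are near (375–400,187), the lever knob is at (382,247), and the vise stands nearby at (430,300). I'll check with a close crop.

```bash
python3 - <<'E'
import cv2
im=cv2.imread("pics/top0.png")
cv2.imwrite("pics/crop0.png",cv2.resize(im[145:265,290:450],None,fx=5,fy=5,interpolation=cv2.INTER_CUBIC))
im=cv2.imread("pics/scene0.png")
cv2.imwrite("pics/crop1.png",cv2.resize(im[165:255,250:370],None,fx=6,fy=6,interpolation=cv2.INTER_CUBIC))
E
```

```text
(no output)
```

View pics/crop0.png

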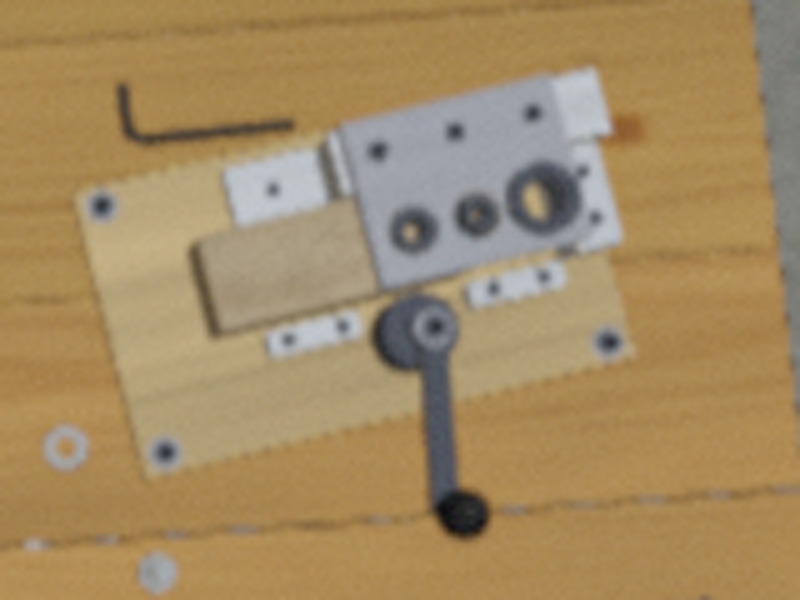

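View pics/crop1.png

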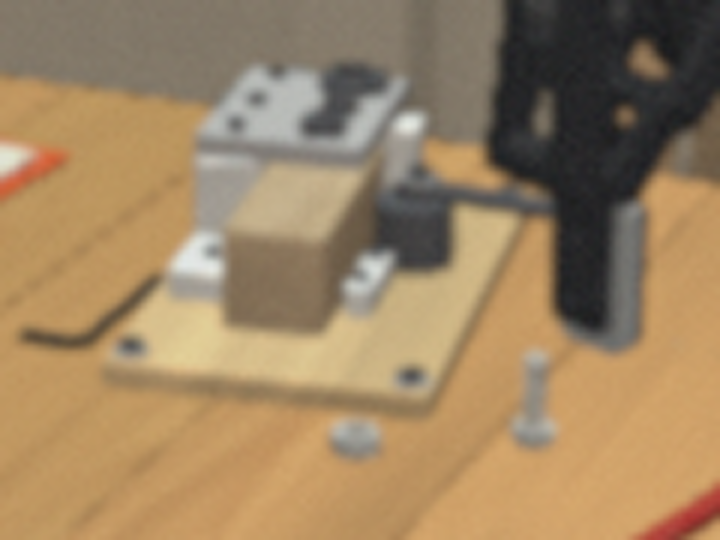

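The crop confirms it: the pine block is in the channel with its +y end on the left (crop (205,290)). The widest bush is the rightmost at crop (543,198), the y = -77 place. The knob is at (463,513), the nut at (66,447) and the bolt at (157,572). Next I'll fit the jig pose by casting rays.

```bash
cat > h.py <<'E'
import numpy as np, cv2
from workcell import robot, optics, monitor, open_gripper, close_gripper
def K(c):
    f=210/np.tan(np.radians(c['vfov'])/2); return np.array([[f,0,c['cx']],[0,f,c['cy']],[0,0,1.]])
def ray(c,px,z):
    u=cv2.undistortPoints(np.array([[px]],float),K(c),np.array(c['dist'],float))[0,0]
    R=cv2.Rodrigues(np.array(c['rvec'],float))[0]; t=np.array(c['tvec'],float).ravel()
    C=-R.T@t; d=R.T@np.array([u[0],u[1],1]); return C+d*(z-C[2])/d[2]
def proj(c,P):
    return cv2.projectPoints(np.array(P,float).reshape(-1,3),np.array(c['rvec'],float),np.array(c['tvec'],float),K(c),np.array(c['dist'],float))[0][:,0]
def fit(A,B):  # 2D rigid A->B
    a=A.mean(0);b=B.mean(0);H=(A-a).T@(B-b)
    th=np.arctan2(H[0,1]-H[1,0],H[0,0]+H[1,1]);R=np.array([[np.cos(th),-np.sin(th)],[np.sin(th),np.cos(th)]])
    return th,R,b-R@a
E
python3 - <<'E'
from h import *
c=optics.get_calibration("top")
f=lambda p:((p[0]+.5)/5-.5+290,(p[1]+.5)/5-.5+145)
M=[((62,120),(77,190),.012),((-78,120),(150,478),.012),((-78,-120),(632,352),.012),((0,-77),(543,198),.078),((0,-47),(477,214),.078),((0,-17),(412,230),.078)]
A=np.array([m[0] for m in M])/1000.;B=np.array([ray(c,f(m[1]),m[2])[:2] for m in M])
th,R,t=fit(A,B);print(th,t);print(np.round((B-(A@R.T+t))*1000,1))
inv=lambda p:np.round((R.T@(np.array(p)-t))*1000,1)
for n,p,z in [("knob",(463,513),.093),("pivot",(435,325),.06),("blk+fence",(193,243),.057),("blk+guide",(217,337),.012),("blk top guide",(222,325),.057),("nut",(66,447),.005),("bolt",(157,572),.02)]:
    w=ray(c,f(p),z);print(n,np.round(w,4),inv(w[:2]))
E
```

```text
0.21494126348750686 [0.55770304 0.00640735]
[[ 1.  -2.9]
 [ 0.3 -2.4]
 [ 1.7  2. ]
 [-1.1  0.8]
 [-1.   1.3]
 [-0.9  1.2]]
knob [ 0.4349 -0.0212  0.093 ] [-125.8   -0.8]
pivot [ 0.5196 -0.0213  0.06  ] [-43.1 -19. ]
blk+fence [0.5603 0.0856 0.057 ] [19.5 76.8]
blk+guide [0.5216 0.0704 0.012 ] [-21.6  70.2]
blk top guide [0.5227 0.074  0.057 ] [-19.8  73.5]
nut [0.4722 0.143  0.005 ] [-54.4 151.7]
bolt [0.4125 0.1039 0.02  ] [-121.   126.2]
```

```bash
python3 - <<'E'
from h import *
from scipy.spatial.transform import Rotation as Ro
c=optics.get_calibration("wrist");R=cv2.Rodrigues(np.array(c['rvec'],float))[0];C=-R.T@np.ravel(c['tvec'])
q=Ro.from_quat(monitor.get_orientation());p=monitor.get_ee_pos()
print("cam",C,"in tool",q.inv().apply(C-p),"axis in tool",q.inv().apply(R[2]), "imgx",q.inv().apply(R[0]))
print(q.as_matrix().round(3))
c=optics.get_calibration("top");
for px in [(385,300),(398,275),(438,265),(470,300),(448,375)]: print(px,[ray(c,px,z)[:2].round(3).tolist() for z in (0,.1,.15)])
c=optics.get_calibration("scene");R=cv2.Rodrigues(np.array(c['rvec'],float))[0];print(-R.T@np.ravel(c['tvec']))
im=cv2.imread("pics/scene0.png");cv2.imwrite("pics/crop2.png",cv2.resize(im[140:240,320:480],None,fx=5,fy=5,interpolation=cv2.INTER_CUBIC))
E
```

```text
cam [0.14254947 0.51289157 0.37284427] in tool [ 0.00182188 -0.07674432 -0.14218467] axis in tool [-4.29321558e-04  2.98456609e-01  9.54423108e-01] imgx [ 9.99998399e-01 -1.52963520e-03  9.28152930e-04]
[[ 0.404  0.915 -0.001]
 [ 0.915 -0.404 -0.001]
 [-0.001 -0.    -1.   ]]
(385, 300) [[0.312, -0.044], [0.324, -0.02], [0.33, -0.007]]
(398, 275) [[0.369, -0.078], [0.375, -0.05], [0.378, -0.036]]
(438, 265) [[0.39, -0.174], [0.394, -0.136], [0.396, -0.117]]
(470, 300) [[0.306, -0.245], [0.318, -0.2], [0.324, -0.177]]
(448, 375) [[0.137, -0.181], [0.166, -0.143], [0.181, -0.123]]
[-0.01084168  1.17565069  0.54837733]
```

View pics/crop2.png

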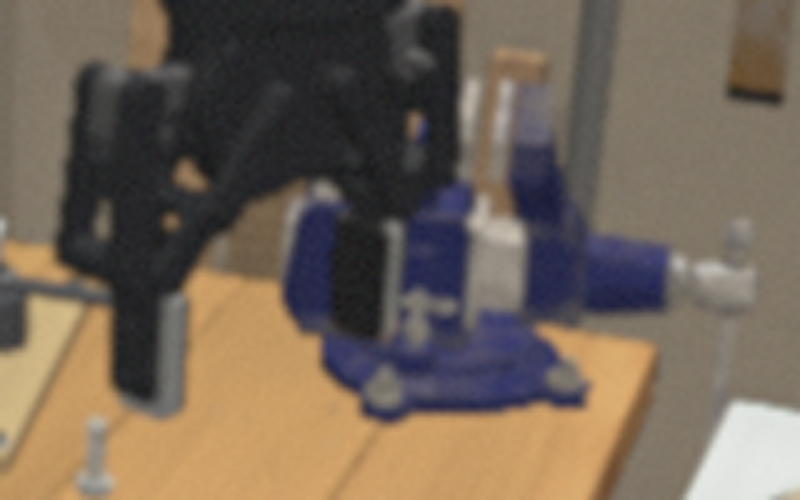

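```bash
python3 - <<'E'
from h import *
close_gripper()
robot.move_pose([0.5,0.06,0.27],[1,0,0,0])
c=optics.get_calibration("wrist")
im=optics.get_image("wrist");cv2.imwrite("pics/w1.png",cv2.cvtColor(im,cv2.COLOR_RGB2BGR))
np.save("w1.npy",c,allow_pickle=True)
print(monitor.get_t(),monitor.get_ee_pos(),monitor.get_orientation(),monitor.get_qpos().round(2),monitor.get_grip_width())
P=[(0,-77,78),(0,-47,78),(0,-17,78),(62,120,12),(-78,120,12),(-78,-120,12),(62,-120,12)]
th,t=.215,np.array([.5577,.0064]);R=np.array([[np.cos(th),-np.sin(th)],[np.sin(th),np.cos(th)]])
print(proj(c,[[*(R@np.array(p[:2])/1000+t),p[2]/1000] for p in P]).round(1))
E
```

```text
2.8167 [0.49987955 0.06087194 0.26994071] [ 9.99999635e-01  8.47611662e-04 -6.53941804e-05 -8.20243220e-05] [ 0.05 -0.01  1.39  0.    1.76  0.05] 0.0002684911858009153
[[331.7 284.9]
 [328.1 264.7]
 [324.3 243.5]
 [346.1 119. ]
 [241.8 141.8]
 [279.  294.7]
 [367.7 277.9]]
```

View pics/w1.png

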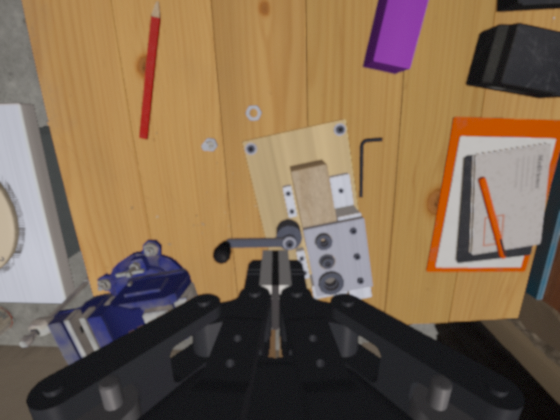

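```bash
python3 - <<'E'
import cv2
im=cv2.imread("pics/w1.png")
cv2.imwrite("pics/crop3.png",cv2.resize(im[110:310,200:400],None,fx=3,fy=3,interpolation=cv2.INTER_CUBIC))
cv2.imwrite("pics/crop4.png",cv2.resize(im[220:380,20:240],None,fx=3.6,fy=3.6,interpolation=cv2.INTER_CUBIC))
E
```

```text
(no output)
```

View pics/crop3.png

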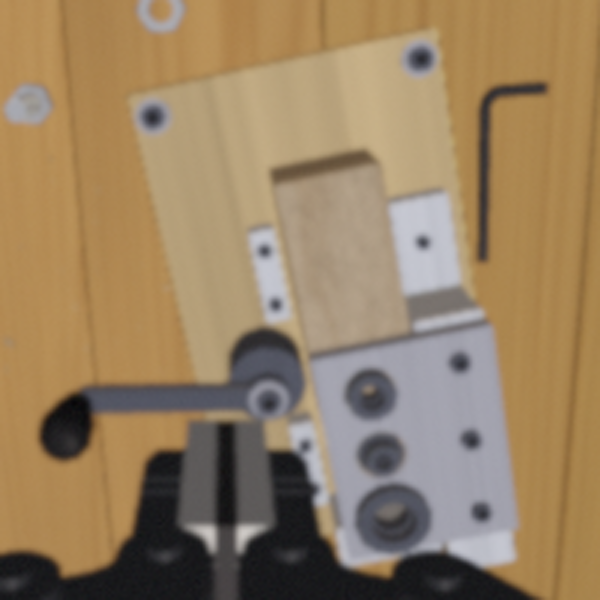

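View pics/crop4.png

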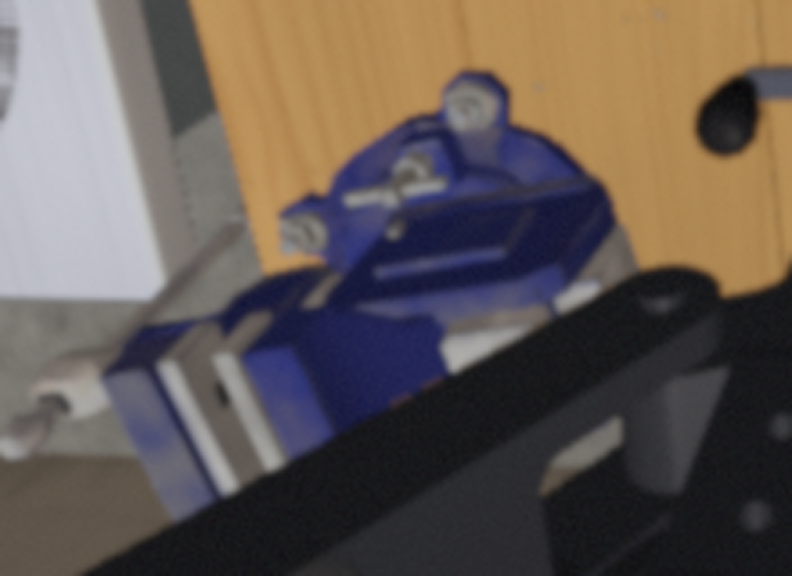

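```bash
python3 - <<'E'
from h import *
c=np.load("w1.npy",allow_pickle=True).item(); ct=optics.get_calibration("top")
f=lambda p:((p[0]+.5)/3-.5+200,(p[1]+.5)/3-.5+110)
ft=lambda p:((p[0]+.5)/5-.5+290,(p[1]+.5)/5-.5+145)
M=[((62,120),(437,27),.012),((-78,120),(131,95),.012),((0,-77),(393,518),.078),((0,-47),(382,454),.078),((0,-17),(371,393),.078)]
Mt=[((62,120),(77,190),.012),((-78,120),(150,478),.012),((-78,-120),(632,352),.012),((0,-77),(543,198),.078),((0,-47),(477,214),.078),((0,-17),(412,230),.078)]
for cc,ff,m_ in((c,f,M),(ct,ft,Mt)):
    A=np.array([m[0] for m in m_])/1000.;B=np.array([ray(cc,ff(m[1]),m[2])[:2] for m in m_])
    th,R,t=fit(A,B);print(th,t);print(np.round((B-(A@R.T+t))*1000,1).tolist(), B[3].round(4),B[4].round(4))
    if ff is f: B0,R0,t0=B,R,t
inv=lambda p:np.round((R0.T@(np.array(p)[:2]-t0))*1000,1)
print("wide mouth wrist",B0[2])
print("knob top",inv(ray(c,f((62,440)),.093)),"blk end top L/R",inv(ray(c,f((274,183)),.057)),inv(ray(c,f((374,162)),.057)),"blk bottom",inv(ray(c,f((272,168)),.012)))
g=lambda p:((p[0]+.5)/3.6-.5+20,(p[1]+.5)/3.6-.5+220)
for p in [(600,185),(630,260),(150,335),(480,80)]: print(p,[ray(c,g(p),z)[:2].round(3).tolist() for z in (0,.1,.15,.2)])
E
```

```text
0.21105767807369655 [0.55690151 0.00916711]
[[-0.7, -2.2], [2.4, -2.5], [-0.4, 1.2], [-0.7, 2.5], [-0.5, 1.0]] [ 0.566  -0.0343] [ 0.5599 -0.0065]
0.21494126348750686 [0.55770304 0.00640735]
[[1.0, -2.9], [0.3, -2.4], [1.7, 2.0], [-1.1, 0.8], [-1.0, 1.3], [-0.9, 1.2]] [ 0.5731 -0.068 ] [ 0.5667 -0.0382]
wide mouth wrist [ 0.57260233 -0.06495229]
knob top [-125.5   -3.7] blk end top L/R [-22.4  73.6] [18.6 73.7] blk bottom [-21.3  72.3]
(600, 185) [[0.361, -0.093], [0.395, -0.037], [0.411, -0.009], [0.428, 0.019]]
(630, 260) [[0.371, -0.131], [0.402, -0.066], [0.418, -0.033], [0.434, -0.0]]
(150, 335) [[0.138, -0.176], [0.226, -0.1], [0.27, -0.061], [0.314, -0.023]]
(480, 80) [[0.314, -0.044], [0.359, 0.001], [0.382, 0.023], [0.404, 0.045]]
```

```bash
cat >> h.py <<'E'
TH=.213;T0=np.array([.5573,.0078]);RJ=np.array([[np.cos(TH),-np.sin(TH)],[np.sin(TH),np.cos(TH)]])
def W(x,y,z): return [*(RJ@np.array([x,y])/1000+T0),z/1000]
def J(p): return np.round([*(RJ.T@(np.array(p)[:2]-T0)*1000),p[2]*1000],1)
def Q(yaw): return [np.cos(yaw/2),np.sin(yaw/2),0,0]
E
python3 - <<'E'
from h import *
robot.move_pose(W(-.5,115,150),Q(TH))
robot.line_to(W(-.5,115,34),speed=.12)
print(J(monitor.get_ee_pos()),monitor.get_contact_force().round(2))
r=robot.line_to(W(-.5,29,34),speed=.05,force_limit=8)
print(r,J(monitor.get_ee_pos()),monitor.get_contact_force().round(2),monitor.get_t())
cv2.imwrite("pics/w2.png",cv2.cvtColor(optics.get_image("wrist"),cv2.COLOR_RGB2BGR))
cv2.imwrite("pics/t2.png",cv2.cvtColor(optics.get_image("top"),cv2.COLOR_RGB2BGR)[130:280,280:460].repeat(4,0).repeat(4,1))
E
```

```text
[  0.2 114.9  35. ] [-0.19 -0.02  0.14]
True [-0.8 34.5 33.6] [0.2  0.81 0.32] 6.0
```

View pics/w2.png

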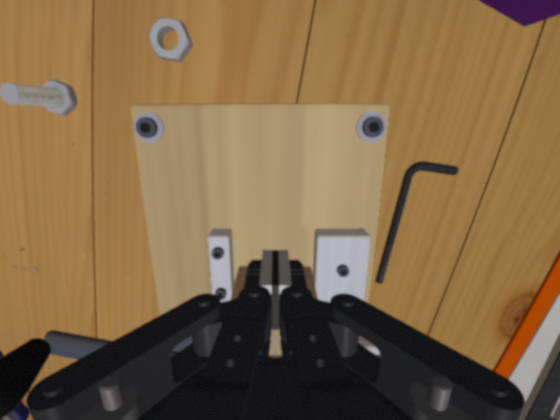

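View pics/t2.png

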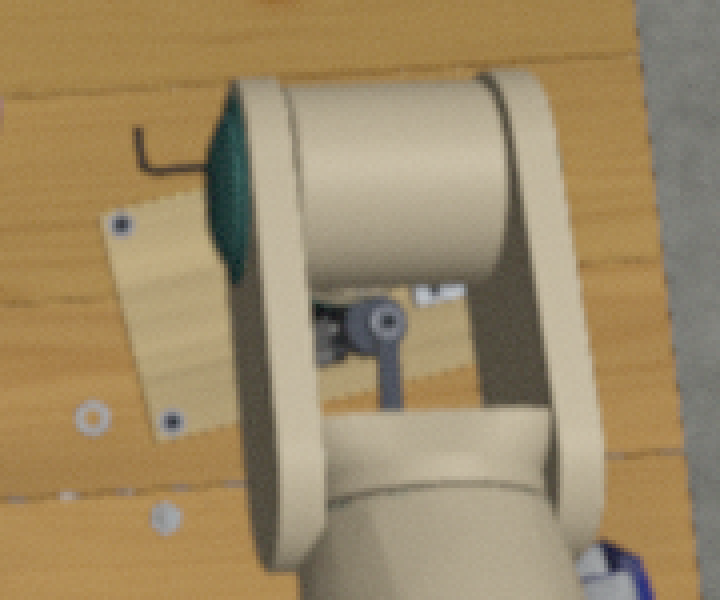

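The wrist view shows the fingers at the block's +y end, between the low guides (220,265) and the fence (342,265). A force trip at y ≈ 34.5 mm matches the expected contact of about 36 mm. I'll press once more to confirm the stop, then back off and look.

```bash
python3 - <<'E'
from h import *
r=robot.line_to(W(-.5,26,34),speed=.03,force_limit=15)
print(r,J(monitor.get_ee_pos()),monitor.get_contact_force().round(2),monitor.get_t())
robot.hold(.3)
print(J(monitor.get_ee_pos()),monitor.get_contact_force().round(2))
robot.line_to(W(-.5,75,34),speed=.15)
robot.line_to(W(-.5,85,150),speed=.2)
np.save("w3.npy",optics.get_calibration("wrist"),allow_pickle=True)
cv2.imwrite("pics/w3.png",cv2.cvtColor(optics.get_image("wrist"),cv2.COLOR_RGB2BGR))
print(monitor.get_t(),J(monitor.get_ee_pos()))
E
```

```text
True [-1.5 34.5 32.7] [0.05 1.55 1.59] 6.3083
[-1.7 34.5 32.4] [-0.47  0.76  0.34]
7.8083 [ -1.4  84.7 148. ]
```

View pics/w3.png

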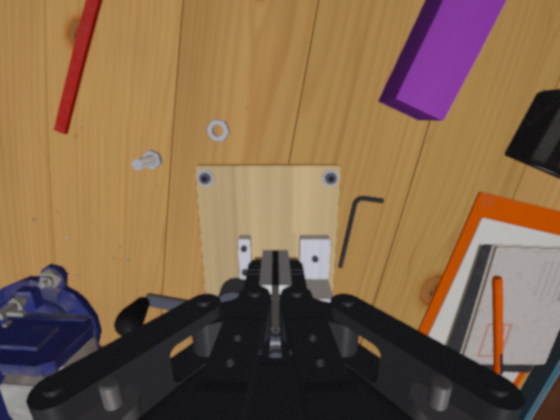

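```bash
python3 - <<'E'
from h import *
robot.line_to(W(-70,130,200),speed=.25)
c=optics.get_calibration("wrist")
im=cv2.cvtColor(optics.get_image("wrist"),cv2.COLOR_RGB2BGR);cv2.imwrite("pics/w4.png",im)
np.save("w4.npy",c,allow_pickle=True)
print(monitor.get_t(),J(monitor.get_ee_pos()))
for y in (25,50,74): print(y,proj(c,[W(-22,y,57),W(23,y,57)]).round(0).tolist())
cv2.imwrite("pics/t4.png",cv2.resize(cv2.cvtColor(optics.get_image("top"),cv2.COLOR_RGB2BGR)[145:265,290:450],None,fx=5,fy=5))
E
```

```text
8.3917 [-70.1 129.6 198.5]
25 [[318.0, 291.0], [359.0, 291.0]]
50 [[319.0, 271.0], [361.0, 271.0]]
74 [[320.0, 250.0], [363.0, 251.0]]
```

View pics/w4.png

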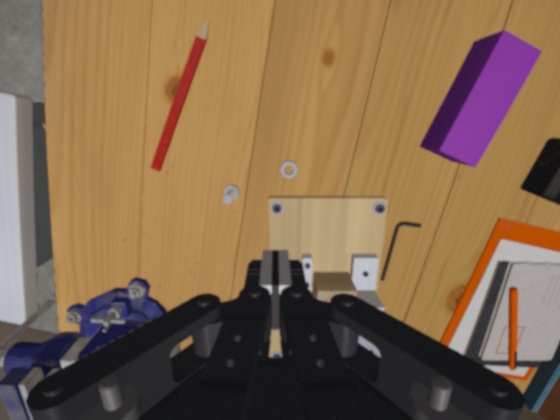

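View pics/t4.png

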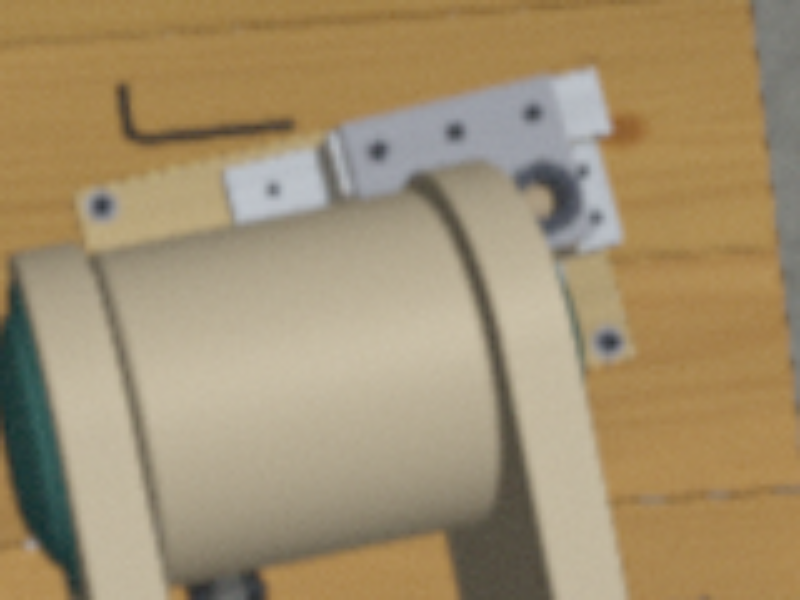

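The block's end edge is at wrist (314–355, 291), and the prediction for home (y = +25) is row 291, so the block is home. Next is the lever, after checking the vise height near the approach.

```bash
python3 - <<'E'
from h import *
c=optics.get_calibration("scene")
for px in [(422,150),(426,158)]:
  a,b=ray(c,px,0),ray(c,px,.3)
  for y in (-.08,-.13,-.2): print(px,y,(a+(b-a)*(y-a[1])/(b[1]-a[1])).round(3))
robot.move_pose(W(-124,-40,220),Q(TH-np.pi/2))
print(monitor.get_qpos().round(2))
ok=robot.ik(W(-124,-40,64),Q(TH-np.pi/2));print(ok)
for nm in ("scene","wrist","top"):
  cv2.imwrite(f"pics/{nm}5.png",cv2.cvtColor(optics.get_image(nm),cv2.COLOR_RGB2BGR))
np.save("w5.npy",optics.get_calibration("wrist"),allow_pickle=True)
print(monitor.get_t(),J(monitor.get_ee_pos()))
im=cv2.imread("pics/scene5.png");cv2.imwrite("pics/scene5c.png",cv2.resize(im[80:260,260:480],None,fx=3.3,fy=3.3))
E
```

```text
(422, 150) -0.08 [ 0.268 -0.08   0.192]
(422, 150) -0.13 [ 0.279 -0.13   0.178]
(422, 150) -0.2 [ 0.295 -0.2    0.158]
(426, 158) -0.08 [ 0.256 -0.08   0.173]
(426, 158) -0.13 [ 0.267 -0.13   0.158]
(426, 158) -0.2 [ 0.282 -0.2    0.137]
[-0.21 -0.16  1.63  0.    1.67  1.15]
[-2.11058411e-01 -3.68050850e-02  1.83355841e+00 -4.44089210e-16
  1.34483933e+00  1.14673792e+00]
9.6833 [-123.8  -39.5  219.7]
```

View pics/scene5c.png

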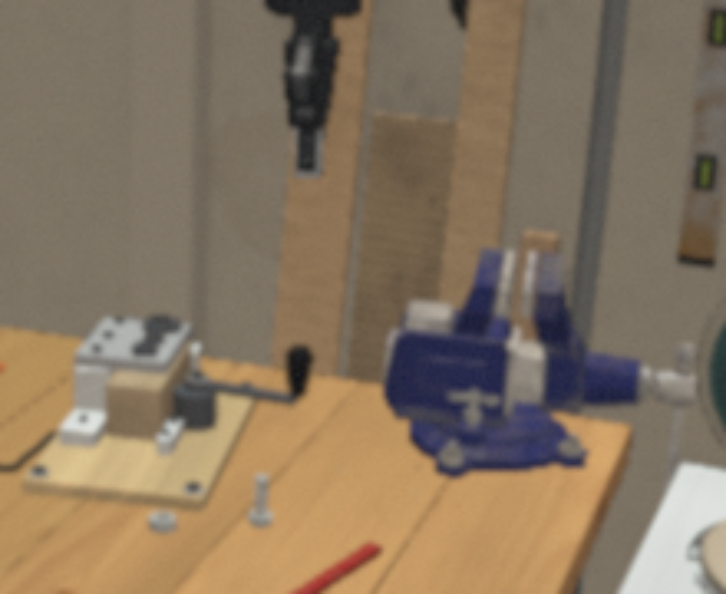

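View pics/wrist5.png

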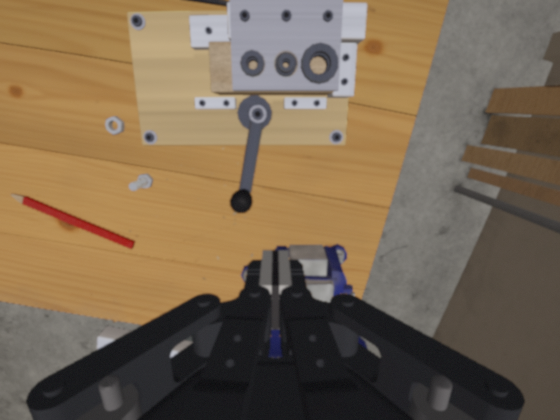

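View pics/top5.png

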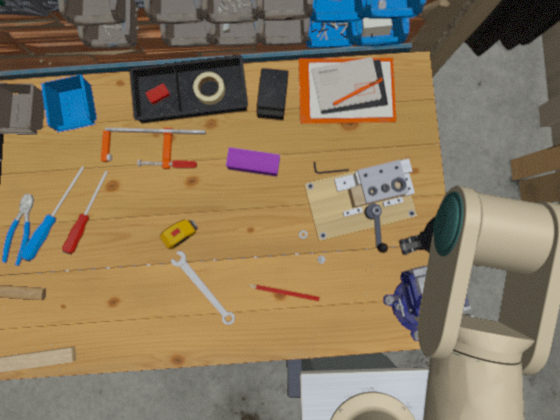

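```bash
python3 - <<'E'
from h import *
c=np.load("w5.npy",allow_pickle=True).item()
k=J(ray(c,(241,201),.093));print("knob",k,"theta",np.arctan2(k[1]+20,-(k[0]+43.1)))
th0=np.arctan2(k[1]+20,-(k[0]+43.1))
def F(th,rho=82):
    r=np.array([-np.cos(th),np.sin(th)]);t=np.array([np.sin(th),np.cos(th)])
    s=min(10/max(abs(t[0]),1e-6),14.5/max(abs(t[1]),1e-6))
    return np.array([-43.1,-20])+rho*r-(11.5+s)*t
print([F(x).round(0).tolist() for x in np.linspace(th0,1.6,10)])
robot.line_to(W(-124,-40,64),speed=.15)
print(J(monitor.get_ee_pos()),monitor.get_contact_force().round(2))
for th in np.linspace(th0+.1,1.45,10):
    r=robot.line_to(W(*F(th),64),speed=.08,force_limit=40)
    print(round(th,2),r,J(monitor.get_ee_pos()),monitor.get_contact_force().round(1))
    if r: break
print(monitor.get_t())
for nm in ("scene","wrist"):
  cv2.imwrite(f"pics/{nm}6.png",cv2.cvtColor(optics.get_image(nm),cv2.COLOR_RGB2BGR))
im=cv2.imread("pics/scene6.png");cv2.imwrite("pics/scene6c.png",cv2.resize(im[80:260,260:480],None,fx=3.3,fy=3.3))
E
```

```text
knob [-123.3   -5.9   93. ] theta 0.17403194868667476
[[-128.0, -32.0], [-129.0, -19.0], [-129.0, -6.0], [-125.0, 7.0], [-118.0, 22.0], [-109.0, 34.0], [-99.0, 44.0], [-87.0, 52.0], [-75.0, 59.0], [-62.0, 63.0]]
[-123.4  -40.2   64.9] [-0.5   0.21  0.53]
0.27 False [-129.2  -22.8   64.3] [-0.3  0.1 -0.2]
0.4 False [-129.3  -12.4   64. ] [ 0.5 -0.2 -0.1]
0.54 False [-128.2   -2.2   63.9] [ 1.1 -0.5 -0. ]
0.67 False [-124.7    9.2   63.9] [ 0.6 -0.  -0.2]
0.8 False [-118.6   21.1   63.9] [-0.6  0.3  0.2]
0.93 False [-111.4   31.5   64. ] [-0.4 -0.1 -0.4]
1.06 False [-103.1   40.4   63.9] [ 0.4 -1.2 -1. ]
1.19 False [-94.4  47.5  63.8] [-0.5 -3.   0.6]
1.32 False [-84.4  54.4  64.1] [-0.7  0.2  0.2]
1.45 False [-74.6  59.   63.8] [-1.1 -0.5 -1.4]
13.9083
```

View pics/scene6c.png

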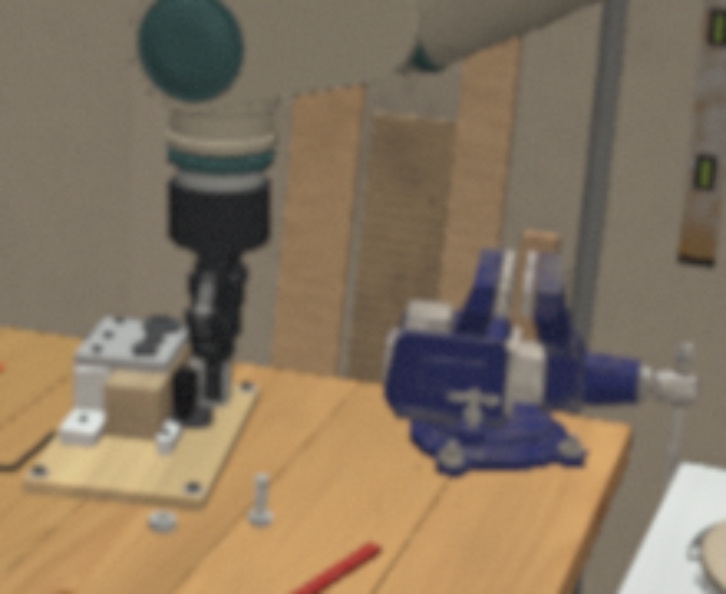

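View pics/wrist6.png

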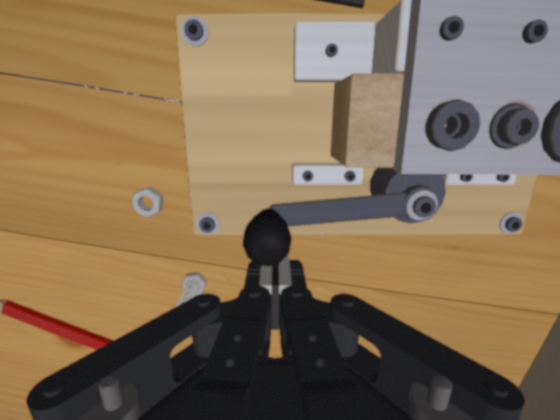

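The lever has followed the fingers round, with the knob at wrist (268,240), and is almost parallel to the jig's y axis. I'll drive it on to its stop.

```bash
python3 - <<'E'
from h import *
r=robot.line_to(W(-48,64,64),speed=.05,force_limit=35)
print(r,J(monitor.get_ee_pos()),monitor.get_contact_force().round(1),monitor.get_t())
p=J(monitor.get_ee_pos())
if p[0]<-62.:
    r=robot.line_to(W(-46,64,64),speed=.04,force_limit=50)
    print(r,J(monitor.get_ee_pos()),monitor.get_contact_force().round(1))
robot.hold(.3); print(J(monitor.get_ee_pos()),monitor.get_contact_force().round(1))
cv2.imwrite("pics/wrist7.png",cv2.cvtColor(optics.get_image("wrist"),cv2.COLOR_RGB2BGR))
np.save("w7.npy",optics.get_calibration("wrist"),allow_pickle=True)
E
```

```text
True [-66.7  61.1  62.5] [-8.3 -1.9  4.5] 14.375
True [-67.2  61.8  61.5] [-8.3 -2.6  6.1]
[-67.2  61.8  61.5] [-6.5 -1.7  5.8]
```

View pics/wrist7.png

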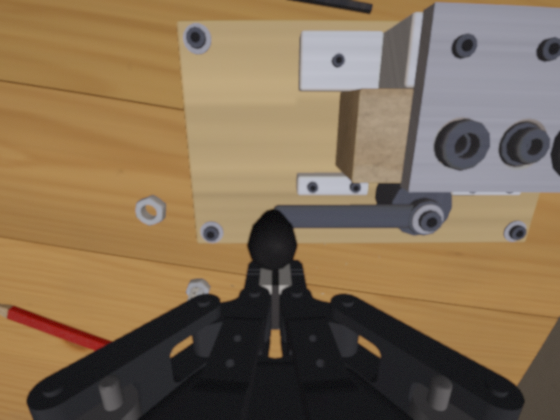

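```bash
python3 - <<'E'
from h import *
robot.line_to(W(-105,66,66),speed=.15)
robot.line_to(W(-115,66,230),speed=.25)
c=optics.get_calibration("wrist")
cv2.imwrite("pics/wrist8.png",cv2.cvtColor(optics.get_image("wrist"),cv2.COLOR_RGB2BGR));np.save("w8.npy",c,allow_pickle=True)
print(monitor.get_t(),proj(c,[W(1-22.5,25,57),W(1+22.5,25,57),W(-43.1,65,93),W(-43.1,-20,60),W(0,-77,78)]).round(0).tolist())
im=cv2.imread("pics/wrist8.png");cv2.imwrite("pics/wrist8c.png",cv2.resize(im[0:230,180:480],None,fx=2.6,fy=2.6,interpolation=cv2.INTER_CUBIC))
E
```

```text
16.3167 [[318.0, 93.0], [320.0, 42.0], [278.0, 117.0], [362.0, 116.0], [434.0, 68.0]]
```

View pics/wrist8c.png

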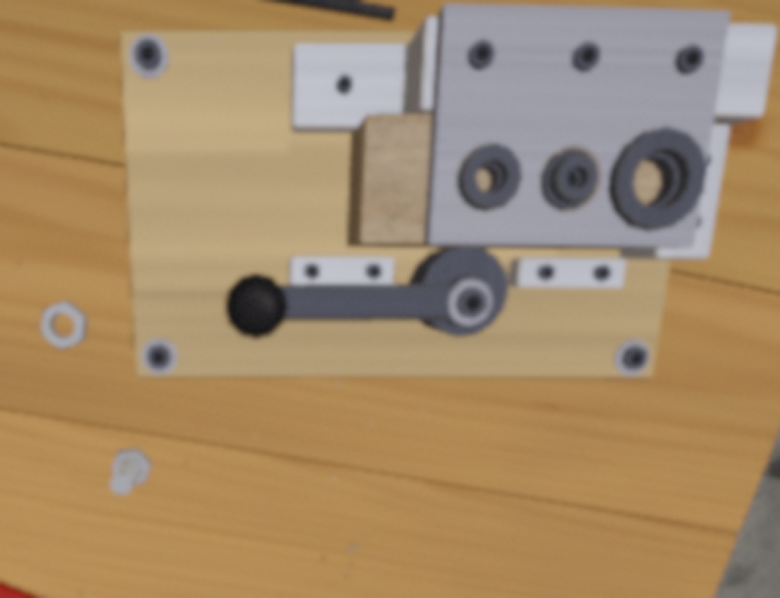

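The lever is parallel to the channel: the knob is at (278,117) against a prediction of (278,117). The block's end corners are at (319,44) and (318,93), against predictions of (320,42) and (318,93) for clamped and home. The wide bush is at (434,69), predicted (434,68). Next I'll point at it.

```bash
python3 - <<'E'
from h import *
c=np.load("w8.npy",allow_pickle=True).item()
b=ray(c,(433.8,69),.078);print(b,W(0,-77,78))
xy=(b[:2]+np.array(W(0,-77,78)[:2]))/2
q=Q(TH-np.pi/2)
robot.line_to([*xy,.22],speed=.2)
robot.line_to([*xy,.101],speed=.08)
robot.hold(2.5)
print(monitor.get_ee_pos(),xy,monitor.get_orientation(),monitor.get_contact_force().round(2),monitor.get_t())
for nm in ("scene","wrist","top"):
  cv2.imwrite(f"pics/{nm}9.png",cv2.cvtColor(optics.get_image(nm),cv2.COLOR_RGB2BGR))
a=cv2.imread("pics/scene9.png")[130:250,250:370];w=cv2.imread("pics/wrist9.png")
cv2.imwrite("pics/fin.png",np.hstack([cv2.resize(a,(420,420)),cv2.resize(w[60:360,120:420],(380,420))]))
E
```

```text
[ 0.57268438 -0.0673121   0.078     ] [np.float64(0.5735772648592623), np.float64(-0.0674598873816685), 0.078]
[ 0.57312064 -0.06738981  0.10099501] [ 0.57313082 -0.06738599] [ 0.7780332  -0.62795635 -0.01116894  0.01450607] [ 0.05 -0.06  0.17] 21.5167
```

View pics/fin.png

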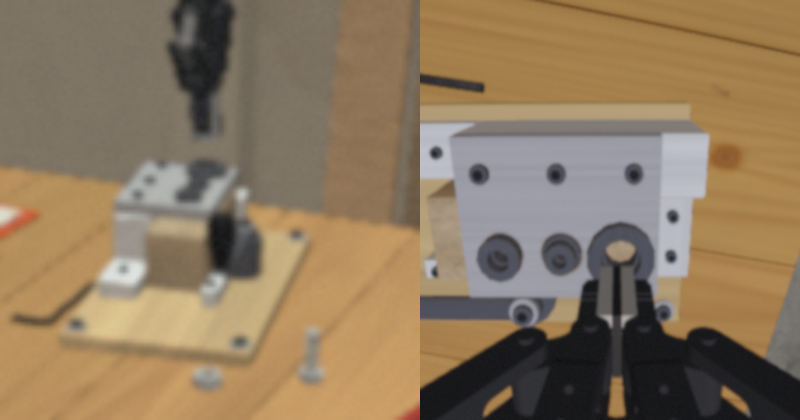

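View pics/wrist9.png

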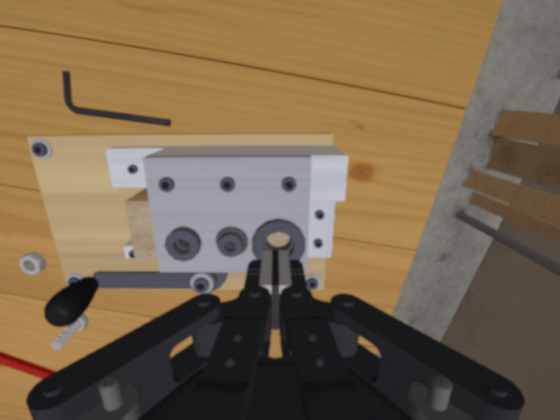

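The fingertips are centred over the widest bush (wrist (278,240)) with a gap of about 2 cm, and nothing is touching. Handing in.

```bash
python3 - <<'E'
from h import *
robot.hold(.3); print(robot.close_job(), monitor.get_t())
E
```

```text
the job is handed in; nothing more can be done
the job is handed in; nothing more can be done
```

I set up the block in the jig and handed the job in with the fingertips still pointing at the widest bush, at about 22 s of the 58 s allowed. The system gave no verdict.

- **Block:** I pushed it to the end stop with shut fingers. Two pushes stopped at the same place, and the wrist camera put its end at the home position. After clamping, its end corners were within about 2 px of where a clamped, home block should appear.
- **Cam lever:** I swung it clockwise to its hard stop. The knob was within 1 px of where it should be at 1.57 rad, and the lever looked parallel to the channel.
- **Pointing:** The fingertips ended 23 mm above the mouth of the widest bush (the y = -77 mm place), within about 1 mm sideways by my measurement. They held there for more than 2.5 s. The force reading was about 0.2 N, the size of its usual noise, and the pictures show nothing touching.
- **Bystanders:** The arm went near none of them, and the nut, bolt and hex key looked unmoved. I did not re-measure any bystander's position.

Some measurements disagreed slightly:
- My jig estimates from the two cameras differed by about 3 mm along the channel, so I used the average.
- The base-corner and bush points left 2–3 mm of error in that fit.
- The tool was tilted about 0.04 rad at the end, which shifts the grasp point by less than 1 mm.

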